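Fit the fume nozzle to the bench extraction port

TASK

Fit the fume-extraction nozzle onto the bench port: set its tube over the upright stub, slide it fully down onto the shoulder collar, and turn it gently until the stub's spring button pops through the window in the tube. Then pull the nozzle upwards with about 15 N to prove that it is locked, let it settle back onto the collar and let go. Find the button by feel and never force it: the port must not take more than 40 N, whether pushed, twisted or pulled; leave everything else on the bench where it is.

Things in the scene. Friction and masses are not known exactly. Their poses are not given: they have to be found in the camera images.
- nozzle_grip (a point): The nozzle: loose upright aluminium tube with a blue elbow block on top and a flared blue hood, about 0.2 kg, standing on the bench. This point: centre of the block (45 x 45 mm in plan, 44 mm high), on the tube's axis, 98 mm above the foot. Grip it here from above across its flat sides (fingers closing along y). Axes: z up the tube, x out of the hood's mouth, y to the left of it.
- nozzle_foot (a point): Centre of the tube's open lower end, on its axis; axes as nozzle_grip. The tube is 44 mm outside with a 38 mm bore; at the foot a bell mouth, 54 mm outside, its bore flaring to 48 mm over the lowest 8 mm. It squeezes the button in as it comes down over it: 3 to 8 N downwards, met with the foot some 36 mm above the collar.
- nozzle_window (a point): Centre of the only window in the tube: in its -y side, 10 mm wide, from 29.5 to 41.5 mm above the foot, 21 mm from the axis; axes as nozzle_grip.
- nozzle_hood (a point): Centre of the hood's mouth, which faces along x: 88 mm out from the axis, 96 mm wide and 58 mm high, 97 mm above the foot; axes as nozzle_grip.
- port: Bench extraction port, fixed: steel flange, 104 mm across, a grey shoulder collar, 62 mm across, upper face 40 mm above the bench, and the upright grey stub, clamped in a rubber bush (it gives in twist, 3.5 N m per rad, and springs back). Origin on the stub's axis at bench level, z up. The button's bearing is not measured: anywhere within 0.5 rad either way of the port's +x axis; look or feel.
- port_seat (a point): Centre of the collar's upper face, 40 mm above the bench on the stub's axis, where nozzle_foot must come to rest; axes as the port. Once the button is out through the window it blocks turning (play up to 10 degrees either way, then the twisting moment rises; 0.3 N m loads the port with 20 to 30 N) and lifting (play about 2.5 mm, then the pull rises).
- stub_top (a point): Centre of the stub's top, 62 mm above the collar; axes as the port. The stub is 36 mm across, its top 7 mm tapered. A steel spring button, 8 mm across, stands 6.5 mm out of its side, 36 mm above the collar; it is squeezed in while the bore covers it, rubs lightly as the tube turns (under 0.15 N m), and springs out when the window is over it with the foot within 2 mm of the collar.
- board: Circuit board in a metal holder, 150 x 110 x 40 mm, loose bystander; origin under its centre.
- spool: Small solder spool standing on the bench, 58 mm across, 34 mm high, loose bystander; origin under its centre.
- flux: Small amber flux bottle, 34 mm across, 60 mm high, loose bystander; origin under its centre.
- driver: Black-handled screwdriver, 160 mm long, lying on the bench along its x axis, loose bystander.
Mind the look-alikes: they are no part of the job. Leave any orange or red look-alike of the part that bears nozzle_grip alone.

How it is judged:
On the way, in this order (a step that is already met when the one before it is completed fails the run):
1. the nozzle is fully down on the collar with the button out through its window (horizontal distance between nozzle_foot and port_seat below 0.003 m and z of nozzle_foot in the frame of port_seat below 0.0013 m and horizontal distance between button_tip and port_seat above 0.0155 m and angle between nozzle_grip's own z axis and vertical below 0.08 rad), for 0.2 s.
2. the latched nozzle is pulled upwards off the collar against the button with at least 8 N (contact force between port and anything else above 8 N and z of nozzle_foot in the frame of port_seat between 0.0015 and 0.006 m and horizontal distance between button_tip and port_seat above 0.015 m), for 0.1 s.
At the end, for the whole second after the job is handed in: The nozzle stands upright on the stub (axis within 3 mm, tilt under 0.08 rad), its foot within 2 mm of the collar, the button (button_tip, whose centre is 16.5 mm from the stub's axis when fully out) out through the window, pressed in by less than 1 mm, at rest and released (horizontal distance between nozzle_foot and port_seat below 0.003 m and z of nozzle_foot in the frame of port_seat below 0.002 m and horizontal distance between button_tip and port_seat above 0.0155 m and angle between nozzle_grip's own z axis and vertical below 0.08 rad and linear speed of nozzle below 0.02 m/s); the robot touches nothing.
It fails at once if the port is loaded with more than 40 N (contact force between port and anything else above 40 N).
It fails at once if a bystander is disturbed (moved more than 15 mm) (distance of any of board, spool, flux, driver from where it was at the start of the episode above 0.015 m).
It also fails if it takes over 72 s, if anything falls off the work surface, if the arm or the gripper's body presses on something with over 40 N, if the wrist force passes 120 N, or if a joint passes its speed limit or range.

ROBOT

A 7-joint arm with a two-finger parallel gripper is mounted at the origin on the work surface. World frame = base frame: x ahead of the robot, y to its left, z up, the work surface at z = 0. Lengths are in m, angles in rad, forces in N, time in s.
With the tool pointing down it reaches from about 0.4 to 0.85 m from the base axis. Payload 10.4 kg.
Tool frame: the origin (TCP) lies midway between the tips of the shut fingers; the grasp point (between the pads) lies 19 mm behind it; z points along the fingers, y is the line along which they close (so a half turn about z gives the same grasp; the last joint's range is limited). The gripper opens to 87 mm and grips with 3 to 60 N. Pads are 19 mm wide; open, the fingers measure 117 mm over their backs; the gripper's body (75 mm by 190 mm) begins 51 mm behind the grasp point.
Start: joints at [1.24, 0.332, -0.065, 1.46, 0.022, 1.35, -0.088], TCP at [0.189, -0.596, 0.223] pointing down, gripper open.
Joint ranges: [-2.6, 2.6], [-0.5, 2.12], [-1.47, 1.34], [0.16, 2.42], [-1.27, 4.41], [0.06, 2.06], [-2.6, 2.6]. Speed limits (rad/s): [2.22, 2.22, 2.79, 2.79, 3.14, 3.14, 3.14].

INTERFACE

Orientations are given as a unit quaternion [x, y, z, w].
In Python, from bench import sensors, eyes, order gives the robot as it stands.
- The arm moves only by the tool arm_command, never from a script. Its argument "steps" is a list of rows, each an object with "rot": the turn, a rotation vector about the world's x, y, z in degrees, a list of three; "slide": the shift along the world's x, y, z in m, a list of three; "grip": the opening, from 0 (shut) to 1 (fully open). A call has exactly 8 rows; each row shifts and turns the commanded pose from where the row before left it; what a row does not reach is not made up. A row lasts 1/8 s, in which the tool goes at most 62.5 mm and 10.7 degrees, less where a joint would pass 70% of its speed; a pose out of reach is approached as far as the arm can. A call with a gripper value outside its range is refused whole. The fingers move at their own pace and stop on an object; "newtons" is the grip in N (left out, the last holds). Time passes only in rows, so rows that do not move let the fingers close, or fill a call up. It gives the time, the measured TCP pose, the force, the opening and the grip force at its end, in the units of the state.
- sensors.read_state(): the state, without advancing time (a new reading comes with each control period).
- eyes.camera(name): name is "side" or "top" or "wrist"; returns a dict with "pixels" (384x512x3 uint8, red, green, blue), "intrinsics" (3x3 intrinsics, pixels), "k1" (the pictures are not rectified: a ray, as slopes to the right and down, at radius r is drawn at 1 + k1 r^2 times it, then the intrinsics apply), "pose" (4x4, takes a point from camera to world coordinates). Camera axes: x right, y down, z forward; pixel columns grow to the right and rows downward; lengths in m; the calibration is good to about 2 mm. A picture is of the moment at which its call begins. There is no depth.
- order.close_job(): hands the job in; it is judged then, once.
Trained networks look in a picture, given as the dict that the camera call returned (one of the last four; its "shot" number tells which), for a name from the list of things; names that differ only in an ending like _2 or _b are one class to them, and where a whole thing is asked for, a point or a joint stands for the part that bears it (a point fixed in the world has none). Each returns a list of dicts, best first, with "conf" (0 to 1); they miss things now and then, are a little off and sometimes report something else, mostly with a low value. They report only what shows in the picture. A call takes as long as a camera call. They do not tell look-alikes from the thing itself.
- eyes.look_for(name, picture): "bbox" ([left, top, right, bottom] in pixels, round what is visible of it).
The state is a dict: "time": time; "joint_positions": joint angles; "joint_vel": joint speeds; "joint_torque": joint torques, N m; "ee_pos": TCP position; "eef_rot": TCP orientation; "ft_force": force on the tool from outside, world axes, zero at the start; "torque": the same for the moment, N m; "width": finger opening in m; "grip_force": force on a finger pad.
Only numpy, scipy, OpenCV 4.12 (cv2) and the standard library are available. Lean on these libraries where they do the work, as an engineer would, in place of code of your own. Each camera call takes 0.05 s, during which the arm holds its last target. There are 200 camera calls.

## Working session

There is one attempt and no reset: what is moved stays moved. The work goes in short steps, Python scripts to look and compute and a tool call to move; the robot and the scene stay as the last step left them, time stands still between calls to the robot, and variables do not carry over. Pictures are saved under pics/ and viewed, at most 10 in all, crops included, and the job is handed in when it is done.

Besides the shell and the picture viewer there is one more tool, called after "Emit:" as name(argument=value, ...) on one line, values as JSON. arm_command: Moves the arm, as the interface text tells. Its arguments: {"type":"object","properties":{"steps":{"type":"array","items":{"type":"object","properties":{"rot":{"type":"array","items":{"type":"number"}},"slide":{"type":"array","items":{"type":"number"}},"grip":{"type":"number"}}}},"newtons":{"type":"number"}},"required":["steps"]}

```bash
mkdir -p pics; cat > h.py <<'E'
import numpy as np, cv2
from bench import sensors, eyes, order
def ray(c,u,v):
    K=np.array(c["intrinsics"]); p=cv2.undistortPoints(np.array([[[u,v]]],float),K,np.array([c["k1"],0,0,0.]))[0,0]
    T=np.array(c["pose"]); d=T[:3,:3]@[p[0],p[1],1]; return T[:3,3],d/np.linalg.norm(d)
def onz(c,u,v,z):
    o,d=ray(c,u,v); return o+d*(z-o[2])/d[2]
def proj(c,P):
    T=np.array(c["pose"]); q=T[:3,:3].T@(np.array(P,float)-T[:3,3]); K=np.array(c["intrinsics"])
    x=q[:2]/q[2]; x=x*(1+c["k1"]*(x@x)); return K[:2,:2]@x+K[:2,2]
def save(c,n): cv2.imwrite(f"pics/{n}.png",c["pixels"][:,:,::-1])
E
python3 - <<'E'
from h import *
s=sensors.read_state(); print({k:np.round(v,3).tolist() for k,v in s.items()})
ims=[]
for n in("top","side"):
    c=eyes.camera(n); ims.append(c["pixels"][:,:,::-1]); print(n,np.round(c["pose"],3).tolist(),np.array(c["intrinsics"]).tolist(),c["k1"])
    for t in("nozzle_grip","nozzle_foot","nozzle_window","nozzle_hood","port","port_seat","stub_top","board","spool","flux","driver"):
        print(t,[(np.round(d["bbox"]).tolist(),round(d["conf"],2)) for d in eyes.look_for(t,c)][:3])
    save(c,n+"0")
E
```

```text
{'time': 0.0, 'joint_positions': [1.24, 0.333, -0.065, 1.461, 0.022, 1.35, -0.088], 'joint_vel': [-0.001, 0.0, 0.001, -0.001, -0.002, -0.0, 0.001], 'joint_torque': [0.0, -62.326, 0.025, -38.99, -0.061, 0.04, 0.0], 'ee_pos': [0.189, -0.595, 0.222], 'eef_rot': [0.988, 0.153, -0.0, -0.001], 'ft_force': [-0.223, 0.554, 0.751], 'torque': [-0.017, -0.008, 0.007], 'grip_force': 0.0, 'width': 0.087}
top [[0.003, -0.997, 0.072, 0.466], [-1.0, -0.003, -0.001, 0.001], [0.001, -0.072, -0.997, 1.374], [0.0, 0.0, 0.0, 1.0]] [[420.3143552368137, 0.0, 255.77146964193363], [0.0, 420.3143552368137, 188.48235873038823], [0.0, 0.0, 1.0]] -0.047778091407705864
nozzle_grip [([287.0, 237.0, 322.0, 278.0], 0.79), ([344.0, 212.0, 381.0, 258.0], 0.69), ([271.0, 125.0, 313.0, 159.0], 0.68)]
nozzle_foot [([289.0, 240.0, 320.0, 276.0], 0.96), ([273.0, 128.0, 307.0, 158.0], 0.92), ([295.0, 176.0, 334.0, 216.0], 0.78)]
nozzle_window [([299.0, 181.0, 330.0, 219.0], 0.98), ([272.0, 125.0, 312.0, 160.0], 0.83), ([285.0, 237.0, 320.0, 279.0], 0.81)]
nozzle_hood [([347.0, 216.0, 375.0, 255.0], 0.93), ([297.0, 179.0, 33
[... 954 characters left out ...]
], 0.86), ([329.0, 146.0, 368.0, 176.0], 0.66)]
nozzle_window [([206.0, 149.0, 250.0, 192.0], 0.89), ([328.0, 172.0, 384.0, 222.0], 0.67), ([266.0, 148.0, 312.0, 209.0], 0.66)]
nozzle_hood [([202.0, 151.0, 249.0, 192.0], 0.92), ([265.0, 152.0, 309.0, 207.0], 0.73), ([328.0, 145.0, 369.0, 174.0], 0.63)]
port [([217.0, 221.0, 266.0, 276.0], 0.95)]
port_seat [([219.0, 220.0, 267.0, 282.0], 0.88)]
stub_top [([128.0, 245.0, 158.0, 270.0], 0.68), ([217.0, 221.0, 265.0, 279.0], 0.56)]
board [([126.0, 299.0, 233.0, 382.0], 0.66), ([217.0, 219.0, 264.0, 276.0], 0.15)]
spool [([126.0, 245.0, 157.0, 272.0], 0.67)]
flux [([183.0, 195.0, 197.0, 216.0], 0.69)]
driver [([305.0, 156.0, 331.0, 162.0], 0.61)]
```

```bash
python3 - <<'E'
import cv2,numpy as np
a=cv2.imread('pics/top0.png')[90:300,100:430]; cv2.imwrite('pics/top0z.png',cv2.resize(a,(792,504),interpolation=cv2.INTER_CUBIC))
a=cv2.imread('pics/side0.png')[130:300,110:400]; cv2.imwrite('pics/side0z.png',cv2.resize(a,(797,467),interpolation=cv2.INTER_CUBIC))
E
```

```text
(no output)
```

View pics/top0z.png

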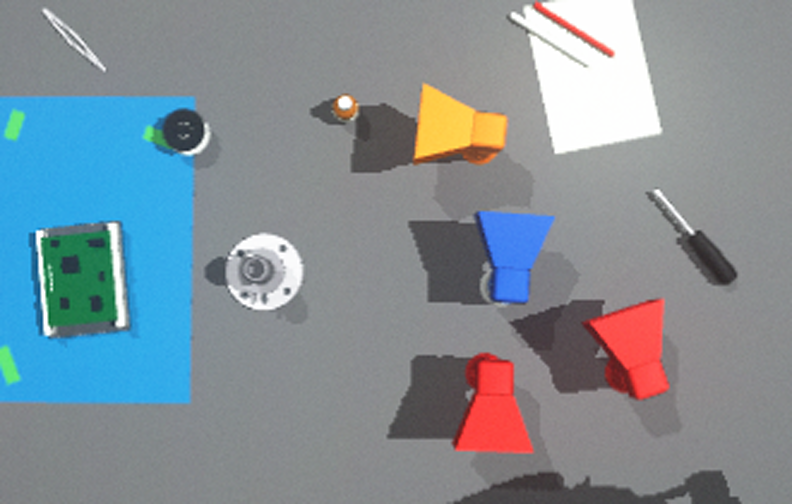

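View pics/side0z.png

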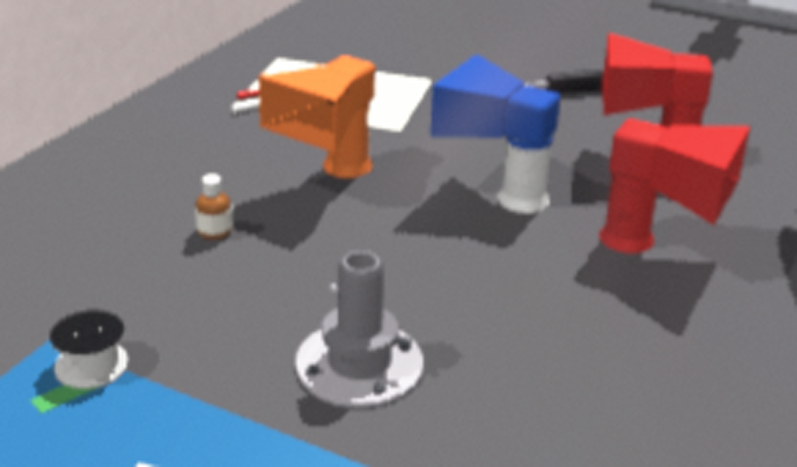

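The top view shows the blue nozzle's block at about (313,209), with its hood toward +x, and the port at about (207,202). In the side view a small light dot left of the stub at about (231,234) may be the button. Next I'll fit the poses by silhouette.

```bash
cat >> h.py <<'E'
from scipy.optimize import minimize
def boxpts(x,w,h,zc): return [[x,sy*w/2,zc+sz*h/2] for sy in(-1,1) for sz in(-1,1)]
BLK=boxpts(-.0225,.045,.044,.098)+boxpts(.0225,.045,.044,.098)
HOOD=boxpts(.0225,.045,.044,.098)+boxpts(.088,.096,.058,.097)
def sil(c,p,z0=0.):
    R=np.array([[np.cos(p[2]),-np.sin(p[2]),0],[np.sin(p[2]),np.cos(p[2]),0],[0,0,1]]); m=np.zeros((384*4,512*4),np.uint8)
    for part in(BLK,HOOD):
        q=np.array([proj(c,R@P+[p[0],p[1],z0]) for P in part])
        cv2.fillConvexPoly(m,cv2.convexHull(np.round((q+.5)*4).astype(np.int32)),255)
    return cv2.resize(m,(512,384),interpolation=cv2.INTER_AREA)/255.
def bluemask(c,box):
    h=cv2.cvtColor(c["pixels"],cv2.COLOR_RGB2HSV); m=((h[...,0]>108)&(h[...,0]<128)&(h[...,1]>140)).astype(float)
    k=np.zeros_like(m); k[box[1]:box[3],box[0]:box[2]]=1; return m*k
def fit(cs,ms,p0,z0=0.):
    f=lambda p:sum(np.abs(sil(c,p,z0)-m).sum() for c,m in zip(cs,ms))
    r=minimize(f,p0,method="Nelder-Mead",options=dict(initial_simplex=np.array(p0)+np.array([[0,0,0],[.012,0,0],[0,.012,0],[0,0,.15]]),xatol=1e-4,fatol=.1))
    return r.x,r.fun,[m.sum() for m in ms]
E
python3 - <<'E'
from h import *
t=eyes.camera("top"); s=eyes.camera("side")
ms=[bluemask(t,(285,165,345,225)),bluemask(s,(255,140,325,215))]
p0=[*onz(t,312.9,208.7,.12)[:2],0.]; print(p0)
print("both",fit([t,s],ms,p0)); print("top",fit([t],ms[:1],p0)); print("side",fit([s],ms[1:],p0))
# port: flange (bright) centre and stub
def fl(c,b):
    g=c["pixels"].min(2); g=g*1; m=np.zeros(g.shape,np.uint8); m[b[1]:b[3],b[0]:b[2]]=(g[b[1]:b[3],b[0]:b[2]]>150)
    pts=cv2.findNonZero(m); h=cv2.convexHull(pts); return cv2.fitEllipse(h)
et=fl(t,(188,182,232,224)); es=fl(s,(212,245,270,282)); print(et,es)
for z in(0,.01): print(z,onz(t,*et[0],z),onz(s,*es[0],z))
print("stubtop top",onz(t,100+257/2.4-.3,90+267/2.4-.3,.102),"side",onz(s,110+361/2.748-.3,130+262/2.747-.3,.102))
print("button",onz(s,231.2,234.2,.076))
for n,u,v in(("board",134.5,207),("spool",177,145),("flux",243,134),("driver",398,197)): print(n,onz(t,u,v,.03))
E
```

```text
[np.float64(0.4965693470574619), np.float64(-0.1705886486103974), 0.0]
both (array([ 0.50060835, -0.17230868, -0.08804297]), np.float64(575.6901960784313), [np.float64(749.0), np.float64(654.0)])
top (array([ 0.49966094, -0.17197902, -0.07311448]), np.float64(84.53725490196078), [np.float64(749.0)])
side (array([ 0.50145316, -0.17368119, -0.09467978]), np.float64(484.8274509803922), [np.float64(654.0)])
((209.8157958984375, 202.7917022705078), (31.94136619567871, 32.59714126586914), 57.52179718017578) ((240.3151092529297, 259.86505126953125), (33.83749008178711, 46.674800872802734), 92.91499328613281)
0 [0.51776544 0.15008912 0.        ] [0.52279418 0.13953066 0.        ]
0.01 [0.51738695 0.14900675 0.01      ] [0.51688143 0.15060179 0.01      ]
stubtop top [0.51945122 0.14830322 0.102     ] side [0.51744518 0.14887473 0.102     ]
button [0.53738763 0.15622427 0.076     ]
board [0.50219024 0.38871953 0.03      ]
spool [0.70324928 0.25532284 0.03      ]
flux [0.73977044 0.04189323 0.03      ]
driver [ 0.53700887 -0.45809074  0.03      ]
```

Emit:
arm_command(steps=[{"slide": [0.033,0.045,0.005],"rot": [0,0,-2.7],"grip": 1},{"slide": [0.033,0.045,0.005],"rot": [0,0,-2.7],"grip": 1},{"slide": [0.033,0.045,0.005],"rot": [0,0,-2.7],"grip": 1},{"slide": [0.033,0.045,0.005],"rot": [0,0,-2.7],"grip": 1},{"slide": [0.033,0.045,0.005],"rot": [0,0,-2.7],"grip": 1},{"slide": [0.033,0.045,0.005],"rot": [0,0,-2.7],"grip": 1},{"slide": [0.033,0.045,0.005],"rot": [0,0,-2.7],"grip": 1},{"slide": [0.033,0.045,0.005],"rot": [0,0,-3],"grip": 1}])

```text
time: 2.3
ee_pos: [0.4542, -0.2341, 0.2631]
eef_rot: [0.999, -0.038, 0.0, 0.0]
ft_force: [0.6, -0.9, 0.5]
width: 0.0866
grip_force: 0.0
```

```bash
python3 - <<'E'
from h import *
c=eyes.camera("wrist"); s=sensors.read_state(); T=np.array(c["pose"]); print(s["time"],s["ee_pos"],s["eef_rot"],s["joint_positions"]); print(T.round(3),np.array(c["intrinsics"]).round(1).tolist(),c["k1"])
print(proj(c,[.5,-.172,.12]),proj(c,[.518,.149,.1]))
E
```

```text
2.35 [ 0.45873221 -0.22659331  0.26382577] [ 0.99938099 -0.03512751  0.00163646 -0.00101107] [ 0.74112316  0.08260919 -0.38967962  1.67672903  0.02890119  1.38601894
 -1.29366074]
[[-0.077 -0.956 -0.283  0.533]
 [-0.997  0.074  0.021 -0.24 ]
 [ 0.001  0.284 -0.959  0.425]
 [ 0.     0.     0.     1.   ]] [[292.6, 0.0, 258.4], [0.0, 292.6, 187.1], [0.0, 0.0, 1.0]] -0.010687022549885879
[195.51347798 138.34630888] [-85.05069448 142.81349371]
```

```bash
python3 - <<'E'
from h import *
c=eyes.camera("wrist"); t=eyes.camera("top"); print(sensors.read_state()["ee_pos"]); save(c,"w1")
m=bluemask(c,(0,0,512,384)); print(m.sum(),np.argwhere(m).min(0),np.argwhere(m).max(0))
print(fit([c],[m],[.5,-.172,-.075])); 
E
```

```text
[ 0.45510693 -0.23279757  0.26304166]
771.0 [ 50 146] [161 247]
(array([ 0.43601924, -0.18363543,  0.02253311]), np.float64(6045.156862745098), [np.float64(771.0)])
```

Emit:
arm_command(steps=[{"slide": [0.004,0.047,0],"rot": [0,0,5],"grip": 1},{"slide": [0.004,0.047,0],"rot": [0,0,5],"grip": 1},{"slide": [0.004,0.047,0],"rot": [0,0,0],"grip": 1},{"slide": [0.004,0.047,0],"rot": [0,0,0],"grip": 1},{"slide": [0.004,0.047,0],"rot": [0,0,0],"grip": 1},{"slide": [0.0,0.047,0],"rot": [0,0,0],"grip": 1},{"slide": [0.0,0.047,0],"rot": [0,0,0],"grip": 1},{"slide": [0.0,0.047,0],"rot": [0,0,0],"grip": 1}])

```text
time: 3.45
ee_pos: [0.4736, 0.1403, 0.2626]
eef_rot: [0.999, 0.049, 0.0, 0.0]
ft_force: [0.3, 0.1, 0.0]
width: 0.0869
grip_force: 0.0
```

```bash
python3 - <<'E'
from h import *
eyes.camera("top");eyes.camera("top")
c=eyes.camera("wrist"); print(sensors.read_state()["ee_pos"],sensors.read_state()["time"]); save(c,"w2")
u=proj(c,[.518,.149,.09]).round().astype(int); print(u)
import pickle; pickle.dump({k:np.array(c[k]) for k in("pixels","pose","intrinsics","k1")},open("w2.pkl","wb"))
x0=max(u[0]-80,0);y0=max(u[1]-60,0); a=c["pixels"][y0:y0+120,x0:x0+160,::-1]; print(x0,y0)
cv2.imwrite("pics/w2z.png",cv2.resize(a,None,fx=4.8,fy=4.8,interpolation=cv2.INTER_CUBIC))
E
```

```text
[0.47316194 0.14151703 0.26255795] 3.6
[259 131]
179 71
```

View pics/w2z.png

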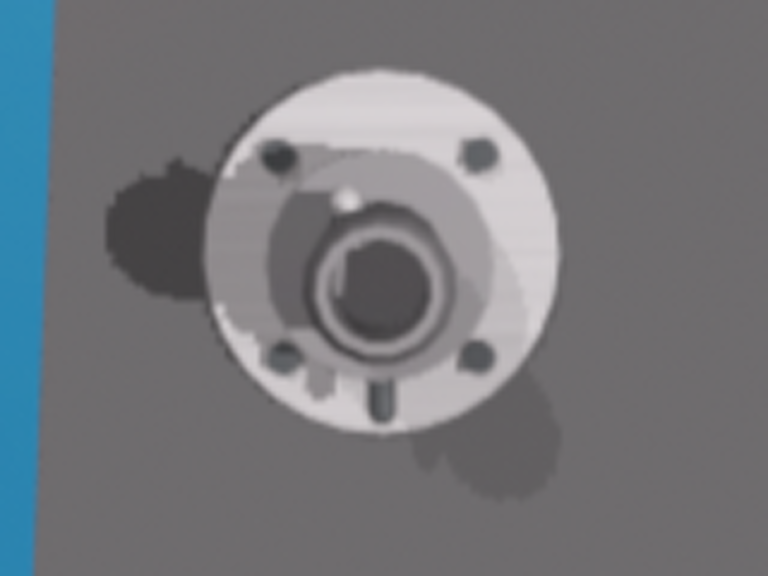

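View pics/w1.png

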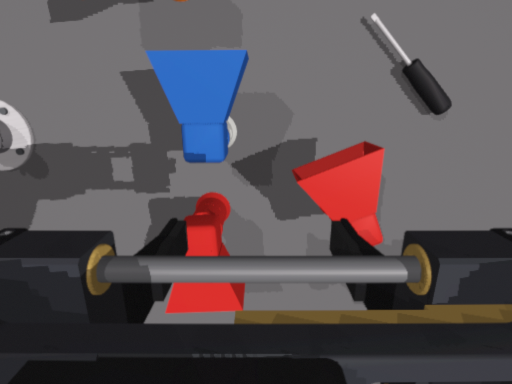

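Wrist view w2: the button's bright tip is at px (251,112), the stub-top ring centre at (258,131) and the flange centre at (258,123). So the button lies toward +x, slightly to +y. In w1 the blue block is at (205,140), with clear gaps to both red look-alikes.

```bash
python3 - <<'E'
from h import *
import pickle; c=pickle.load(open("w2.pkl","rb")); c["k1"]=float(c["k1"])
f=lambda a,b:(179+(a+.5)/4.8-.5,71+(b+.5)/4.8-.5)
st=onz(c,*f(381,287),.102); fl=onz(c,*f(381,252),.008); co=onz(c,*f(380,265),.04)
print(st,fl,co)
ax=(st+fl)/2
b=onz(c,*f(347,200),.077); d=b[:2]-st[:2]; print("btn",b,d,np.hypot(*d),np.degrees(np.arctan2(d[1],d[0])))
d=b[:2]-fl[:2]; print(d,np.degrees(np.arctan2(d[1],d[0])))
s=onz(c,*f(381,400),.01); print("slot",s-fl)
E
```

```text
[0.51957208 0.15028826 0.102     ] [0.52049754 0.15064606 0.008     ] [0.51937638 0.15070996 0.04      ]
btn [0.53683743 0.16040625 0.077     ] [0.01726535 0.01011799] 0.020011650721995865 30.371533842070395
[0.01633989 0.0097602 ] 30.850848137475307
slot [-0.04289539 -0.00454138  0.002     ]
```

Emit:
arm_command(steps=[{"slide": [0.0,-0.045,0],"rot": [0,0,-3],"grip": 1},{"slide": [0.0,-0.045,0],"rot": [0,0,-3],"grip": 1},{"slide": [0.0,-0.045,0],"rot": [0,0,-3],"grip": 1},{"slide": [0.0,-0.045,0],"rot": [0,0,-1],"grip": 1},{"slide": [0.0,-0.045,0],"rot": [0,0,0],"grip": 1},{"slide": [0.0,-0.045,0],"rot": [0,0,0],"grip": 1},{"slide": [0.0,-0.045,0],"rot": [0,0,0],"grip": 1},{"slide": [0.0,0,0],"rot": [0,0,0],"grip": 1}])

```text
time: 4.6
ee_pos: [0.4715, -0.1806, 0.262]
eef_rot: [0.999, -0.042, -0.001, 0.0]
ft_force: [0.1, 0.5, 0.0]
width: 0.0868
grip_force: 0.0
```

```bash
python3 - <<'E'
from h import *
eyes.camera("top");eyes.camera("top");eyes.camera("top")
c=eyes.camera("wrist"); s=sensors.read_state(); print(s["time"],s["ee_pos"],s["eef_rot"])
h=cv2.cvtColor(c["pixels"],cv2.COLOR_RGB2HSV); m=((h[...,0]>105)&(h[...,0]<130)&(h[...,1]>120)).astype(float)
print(m.sum(),np.argwhere(m).min(0),np.argwhere(m).max(0)); save(c,"w3")
print(fit([c],[m],[.5,-.172,-.075]))
E
```

```text
4.8 [ 0.47314013 -0.17436225  0.2626205 ] [ 9.99314792e-01 -3.70127778e-02 -1.07701635e-05  2.68479535e-05]
6868.0 [ 61 201] [171 300]
(array([ 0.49978605, -0.17009775, -0.0634488 ]), np.float64(230.35686274509806), [np.float64(6868.0)])
```

Emit:
arm_command(steps=[{"slide": [0.01,0.001,0],"grip": 1},{"slide": [0.01,0.001,-0.01],"grip": 1},{"slide": [0.007,0.001,-0.02],"grip": 1},{"slide": [0,0,-0.03],"grip": 1},{"slide": [0,0,-0.03],"grip": 1},{"slide": [0,0,-0.03],"grip": 1},{"slide": [0,0,0],"grip": 1},{"slide": [0,0,0],"grip": 1}])

```text
schema error: expected keys rot, slide, grip
```

Emit:
arm_command(steps=[{"rot": [0,0,0],"slide": [0.01,0.001,0],"grip": 1},{"rot": [0,0,0],"slide": [0.01,0.001,-0.01],"grip": 1},{"rot": [0,0,0],"slide": [0.007,0.001,-0.02],"grip": 1},{"rot": [0,0,0],"slide": [0,0,-0.03],"grip": 1},{"rot": [0,0,0],"slide": [0,0,-0.03],"grip": 1},{"rot": [0,0,0],"slide": [0,0,-0.03],"grip": 1},{"rot": [0,0,0],"slide": [0,0,0],"grip": 1},{"rot": [0,0,0],"slide": [0,0,0],"grip": 1}])

```text
time: 5.8
ee_pos: [0.5012, -0.1714, 0.1434]
eef_rot: [0.999, -0.037, 0.0, 0.0]
ft_force: [-0.7, -0.1, 0.9]
width: 0.0872
grip_force: 0.0
```

Emit:
arm_command(newtons=40, steps=[{"rot": [0,0,0],"slide": [-0.001,0,-0.02],"grip": 1},{"rot": [0,0,0],"slide": [0,0,-0.02],"grip": 1},{"rot": [0,0,0],"slide": [0,0,-0.02],"grip": 1},{"rot": [0,0,0],"slide": [0,0,-0.003],"grip": 1},{"rot": [0,0,0],"slide": [0,0,0],"grip": 1},{"rot": [0,0,0],"slide": [0,0,0],"grip": 0.5},{"rot": [0,0,0],"slide": [0,0,0],"grip": 0.35},{"rot": [0,0,0],"slide": [0,0,0],"grip": 0.35}])

```text
time: 6.8
ee_pos: [0.4995, -0.1717, 0.0799]
eef_rot: [0.999, -0.037, 0.0, 0.0]
ft_force: [0.4, -0.5, 0.3]
width: 0.0648
grip_force: 0.0
```

Emit:
arm_command(newtons=40, steps=[{"rot": [0,0,0],"slide": [0,0,0],"grip": 0.2},{"rot": [0,0,0],"slide": [0,0,0],"grip": 0.2},{"rot": [0,0,0],"slide": [0,0,0],"grip": 0},{"rot": [0,0,0],"slide": [0,0,0],"grip": 0},{"rot": [0,0,0],"slide": [0,0,0],"grip": 0},{"rot": [0,0,0],"slide": [0,0,0],"grip": 0},{"rot": [0,0,0],"slide": [0,0,0],"grip": 0},{"rot": [0,0,0],"slide": [0,0,0],"grip": 0}])

```text
time: 7.8
ee_pos: [0.4993, -0.1716, 0.0795]
eef_rot: [0.999, -0.037, -0.0, 0.0]
ft_force: [0.2, 0.2, -0.8]
width: 0.0448
grip_force: 39.9
```

Emit:
arm_command(steps=[{"rot": [0,0,0],"slide": [0,0,0.02],"grip": 0},{"rot": [0,0,0],"slide": [0,0,0.03],"grip": 0},{"rot": [0,0,0],"slide": [0,0,0.035],"grip": 0},{"rot": [0,0,0],"slide": [0,0,0.035],"grip": 0},{"rot": [0,0,7],"slide": [0,0.02,0.01],"grip": 0},{"rot": [0,0,8],"slide": [0,0.03,0],"grip": 0},{"rot": [0,0,8],"slide": [0,0.03,0],"grip": 0},{"rot": [0,0,8],"slide": [0,0.03,0],"grip": 0}])

```text
time: 8.8
ee_pos: [0.4991, -0.0609, 0.2094]
eef_rot: [0.972, 0.233, -0.0, 0.0]
ft_force: [-0.3, -0.1, -1.7]
width: 0.0449
grip_force: 39.9
```

Emit:
arm_command(steps=[{"rot": [0,0,9],"slide": [0.003,0.03,0],"grip": 0},{"rot": [0,0,9],"slide": [0.003,0.03,0],"grip": 0},{"rot": [0,0,9],"slide": [0.003,0.03,0],"grip": 0},{"rot": [0,0,9],"slide": [0.003,0.03,0],"grip": 0},{"rot": [0,0,9],"slide": [0.003,0.03,0],"grip": 0},{"rot": [0,0,9],"slide": [0.003,0.03,0],"grip": 0},{"rot": [0,0,9],"slide": [0.002,0.022,0],"grip": 0},{"rot": [0,0,9],"slide": [0,0.01,0],"grip": 0}])

```text
time: 9.8
ee_pos: [0.5191, 0.1517, 0.2094]
eef_rot: [0.649, 0.761, 0.0, -0.0]
ft_force: [0.5, -0.3, -1.2]
width: 0.0446
grip_force: 39.9
```

Emit:
arm_command(steps=[{"rot": [0,0,5],"slide": [0,0,0],"grip": 0},{"rot": [0,0,4],"slide": [0,0,0],"grip": 0},{"rot": [0,0,0],"slide": [0,0,0],"grip": 0},{"rot": [0,0,0],"slide": [0,0,0],"grip": 0},{"rot": [0,0,0],"slide": [0,0,0],"grip": 0},{"rot": [0,0,0],"slide": [0,0,0],"grip": 0},{"rot": [0,0,0],"slide": [0,0,0],"grip": 0},{"rot": [0,0,0],"slide": [0,0,0],"grip": 0}])

```text
time: 10.8
ee_pos: [0.5194, 0.1503, 0.2096]
eef_rot: [0.59, 0.808, 0.0, 0.0]
ft_force: [-0.7, 0.3, -1.8]
width: 0.0445
grip_force: 39.9
```

```bash
python3 - <<'E'
from h import *
c=eyes.camera("side"); t=eyes.camera("top"); s=sensors.read_state(); q=s["eef_rot"]; print(s["time"],s["ee_pos"],q,"toolyaw",np.degrees(2*np.arctan2(q[1],q[0])),s["joint_positions"].round(2) if hasattr(s["joint_positions"],"round") else s["joint_positions"],s["ft_force"],s["torque"])
a=c["pixels"][120:300,130:350,::-1]; cv2.imwrite("pics/s2z.png",cv2.resize(a,None,fx=3.3,fy=3.3,interpolation=cv2.INTER_CUBIC))
e=np.array(s["ee_pos"]); print("expected foot centre px",proj(c,[e[0],e[1],e[2]-.0795]), "stub top px",proj(c,[.519,.150,.102]))
E
```

```text
10.9 [0.51937021 0.15034225 0.20958183] [5.89697813e-01 8.07623977e-01 3.49609129e-05 1.01293424e-05] toolyaw 107.7288658211521 [ 0.39  0.26 -0.87  1.67  0.2   1.31 -0.21] [ 0.14794951 -0.164864   -1.63014631] [-0.03328559 -0.10990892  0.02504891]
expected foot centre px [240.12567629 213.97845086] stub top px [240.17549687 225.13106001]
```

View pics/s2z.png

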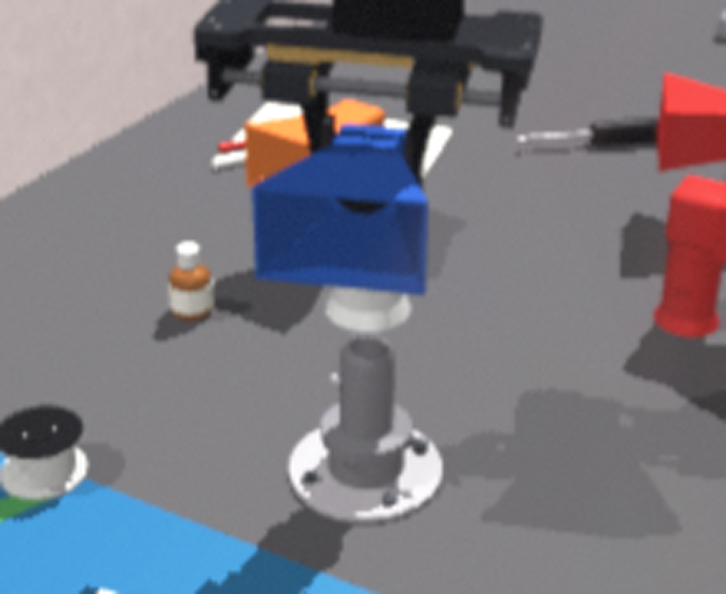

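The bell mouth (crop x≈368) sits right over the stub (crop x≈367). I'll lower it in steps.

Emit:
arm_command(steps=[{"rot": [0,0,0],"slide": [0,0,-0.008],"grip": 0},{"rot": [0,0,0],"slide": [0,0,-0.008],"grip": 0},{"rot": [0,0,0],"slide": [0,0,-0.006],"grip": 0},{"rot": [0,0,0],"slide": [0,0,-0.004],"grip": 0},{"rot": [0,0,0],"slide": [0,0,-0.004],"grip": 0},{"rot": [0,0,0],"slide": [0,0,-0.003],"grip": 0},{"rot": [0,0,0],"slide": [0,0,-0.003],"grip": 0},{"rot": [0,0,0],"slide": [0,0,0],"grip": 0}])

```text
time: 11.9
ee_pos: [0.5193, 0.1503, 0.1734]
eef_rot: [0.59, 0.808, -0.0, -0.0]
ft_force: [0.4, 0.0, -2.5]
width: 0.0444
grip_force: 39.9
```

Emit:
arm_command(steps=[{"rot": [0,0,0],"slide": [0,0,-0.002],"grip": 0},{"rot": [0,0,0],"slide": [0,0,-0.002],"grip": 0},{"rot": [0,0,0],"slide": [0,0,-0.002],"grip": 0},{"rot": [0,0,0],"slide": [0,0,-0.001],"grip": 0},{"rot": [0,0,0],"slide": [0,0,-0.001],"grip": 0},{"rot": [0,0,0],"slide": [0,0,0],"grip": 0},{"rot": [0,0,0],"slide": [0,0,0],"grip": 0},{"rot": [0,0,0],"slide": [0,0,0],"grip": 0}])

```text
time: 12.9
ee_pos: [0.5194, 0.1504, 0.1656]
eef_rot: [0.59, 0.808, 0.0, 0.0]
ft_force: [-0.3, 1.0, -1.2]
width: 0.0448
grip_force: 39.9
```

Emit:
arm_command(steps=[{"rot": [0,0,0],"slide": [0,0,-0.002],"grip": 0},{"rot": [0,0,0],"slide": [0,0,-0.002],"grip": 0},{"rot": [0,0,0],"slide": [0,0,-0.002],"grip": 0},{"rot": [0,0,0],"slide": [0,0,-0.002],"grip": 0},{"rot": [0,0,0],"slide": [0,0,-0.002],"grip": 0},{"rot": [0,0,0],"slide": [0,0,-0.001],"grip": 0},{"rot": [0,0,0],"slide": [0,0,-0.001],"grip": 0},{"rot": [0,0,0],"slide": [0,0,-0.001],"grip": 0}])

```text
time: 13.9
ee_pos: [0.5196, 0.1506, 0.1528]
eef_rot: [0.59, 0.808, 0.0, 0.0]
ft_force: [0.3, 1.9, 0.5]
width: 0.0448
grip_force: 39.9
```

```bash
python3 -c "
from bench import sensors
s=sensors.read_state(); print(s['time'],s['ee_pos'],s['ft_force'],s['torque'])"
```

```text
13.9 [0.51958552 0.15060616 0.15276502] [0.30591955 1.9484377  0.52901925] [ 0.42381946 -0.3368135  -0.01575974]
```

Emit:
arm_command(steps=[{"rot": [0,0,0],"slide": [0,0,-0.001],"grip": 0},{"rot": [0,0,0],"slide": [0,0,-0.001],"grip": 0},{"rot": [0,0,0],"slide": [0,0,-0.001],"grip": 0},{"rot": [0,0,0],"slide": [0,0,-0.001],"grip": 0},{"rot": [0,0,0],"slide": [0,0,-0.001],"grip": 0},{"rot": [0,0,0],"slide": [0,0,-0.001],"grip": 0},{"rot": [0,0,0],"slide": [0,0,0],"grip": 0},{"rot": [0,0,0],"slide": [0,0,0],"grip": 0}])

```text
time: 14.9
ee_pos: [0.5193, 0.1503, 0.1463]
eef_rot: [0.59, 0.808, -0.0, -0.0]
ft_force: [3.0, 2.6, -2.4]
width: 0.0447
grip_force: 39.9
```

```bash
cat > st.py <<'E'
from bench import sensors; import numpy as np
s=sensors.read_state(); q=s["eef_rot"]; print(s['time'],np.round(s['ee_pos'],4),np.round(s['ft_force'],2),np.round(s['torque'],3),"yaw",round(np.degrees(2*np.arctan2(q[1],q[0])),2))
E
python3 st.py
```

```text
14.9 [0.5193 0.1503 0.1463] [ 2.96  2.63 -2.36] [ 0.789 -0.823 -0.008] yaw 107.73
```

Emit:
arm_command(steps=[{"rot": [0,0,0],"slide": [0,0,-0.003],"grip": 0},{"rot": [0,0,0],"slide": [0,0,-0.003],"grip": 0},{"rot": [0,0,0],"slide": [0,0,-0.003],"grip": 0},{"rot": [0,0,0],"slide": [0,0,-0.003],"grip": 0},{"rot": [0,0,0],"slide": [0,0,-0.003],"grip": 0},{"rot": [0,0,0],"slide": [0,0,-0.003],"grip": 0},{"rot": [0,0,0],"slide": [0,0,-0.002],"grip": 0},{"rot": [0,0,0],"slide": [0,0,-0.002],"grip": 0}])

```text
time: 15.9
ee_pos: [0.5194, 0.1504, 0.1244]
eef_rot: [0.59, 0.808, 0.0, -0.0]
ft_force: [1.8, 3.7, -0.3]
width: 0.0451
grip_force: 39.9
```

```bash
python3 st.py
```

```text
15.9 [0.5194 0.1504 0.1244] [ 1.82  3.69 -0.26] [ 0.819 -0.62   0.06 ] yaw 107.74
```

Emit:
arm_command(steps=[{"rot": [0,0,0],"slide": [0,0,-0.001],"grip": 0},{"rot": [0,0,0],"slide": [0,0,-0.001],"grip": 0},{"rot": [0,0,0],"slide": [0,0,-0.001],"grip": 0},{"rot": [0,0,0],"slide": [0,0,-0.001],"grip": 0},{"rot": [0,0,0],"slide": [0,0,0],"grip": 0},{"rot": [0,0,0],"slide": [0,0,0],"grip": 0},{"rot": [0,0,0],"slide": [0,0,0],"grip": 0},{"rot": [0,0,0],"slide": [0,0,0],"grip": 0}])

```text
time: 16.9
ee_pos: [0.5192, 0.1503, 0.1204]
eef_rot: [0.59, 0.808, -0.0, -0.0]
ft_force: [2.2, 3.2, -3.8]
width: 0.0448
grip_force: 39.9
```

```bash
python3 st.py
```

```text
16.9 [0.5192 0.1503 0.1204] [ 2.15  3.24 -3.75] [ 0.841 -0.602 -0.001] yaw 107.74
```

Emit:
arm_command(steps=[{"rot": [0,0,0],"slide": [0,0,-0.0005],"grip": 0},{"rot": [0,0,0],"slide": [0,0,0],"grip": 0},{"rot": [0,0,0],"slide": [0,0,-0.0005],"grip": 0},{"rot": [0,0,0],"slide": [0,0,0],"grip": 0},{"rot": [0,0,0],"slide": [0,0,0],"grip": 0},{"rot": [0,0,0],"slide": [0,0,0],"grip": 0},{"rot": [0,0,0],"slide": [0,0,0],"grip": 0},{"rot": [0,0,0],"slide": [0,0,0],"grip": 0}])

```text
time: 17.9
ee_pos: [0.5194, 0.1504, 0.1196]
eef_rot: [0.59, 0.808, 0.0, 0.0]
ft_force: [1.2, 3.2, -0.2]
width: 0.0448
grip_force: 39.9
```

```bash
python3 st.py
```

```text
17.9 [0.5194 0.1504 0.1196] [ 1.19  3.24 -0.25] [ 0.967 -0.475 -0.028] yaw 107.74
```

Emit:
arm_command(steps=[{"rot": [0,0,0],"slide": [0,0,-0.0005],"grip": 0},{"rot": [0,0,0],"slide": [0,0,0],"grip": 0},{"rot": [0,0,0],"slide": [0,0,0],"grip": 0},{"rot": [0,0,0],"slide": [0,0,0],"grip": 0},{"rot": [0,0,0],"slide": [0,0,0],"grip": 0},{"rot": [0,0,0],"slide": [0,0,0],"grip": 0},{"rot": [0,0,0],"slide": [0,0,0],"grip": 0},{"rot": [0,0,0],"slide": [0,0,0],"grip": 0}])

```text
time: 18.9
ee_pos: [0.5194, 0.1504, 0.1195]
eef_rot: [0.59, 0.808, 0.0, 0.0]
ft_force: [-0.9, 2.8, 5.7]
width: 0.0449
grip_force: 39.9
```

```bash
python3 st.py
```

```text
18.9 [0.5194 0.1504 0.1195] [-0.9   2.84  5.72] [0.806 0.033 0.017] yaw 107.74
```

Emit:
arm_command(steps=[{"rot": [0,0,1],"slide": [0,0,0],"grip": 0},{"rot": [0,0,1],"slide": [0,0,0],"grip": 0},{"rot": [0,0,1],"slide": [0,0,0],"grip": 0},{"rot": [0,0,1],"slide": [0,0,0],"grip": 0},{"rot": [0,0,1],"slide": [0,0,0],"grip": 0},{"rot": [0,0,1],"slide": [0,0,0],"grip": 0},{"rot": [0,0,0],"slide": [0,0,0],"grip": 0},{"rot": [0,0,0],"slide": [0,0,0],"grip": 0}])

```text
time: 19.9
ee_pos: [0.5196, 0.1507, 0.1194]
eef_rot: [0.546, 0.838, 0.0, 0.0]
ft_force: [-0.3, 4.5, 6.0]
width: 0.0447
grip_force: 39.9
```

```bash
python3 st.py
```

```text
19.9 [0.5196 0.1507 0.1194] [-0.34  4.46  6.01] [ 1.111 -0.314 -0.092] yaw 113.77
```

Emit:
arm_command(steps=[{"rot": [0,0,1],"slide": [0,0,0],"grip": 0},{"rot": [0,0,1],"slide": [0,0,0],"grip": 0},{"rot": [0,0,1],"slide": [0,0,0],"grip": 0},{"rot": [0,0,0],"slide": [0,0,0],"grip": 0},{"rot": [0,0,0],"slide": [0,0,0],"grip": 0},{"rot": [0,0,0],"slide": [0,0,0],"grip": 0},{"rot": [0,0,0],"slide": [0,0,0],"grip": 0},{"rot": [0,0,0],"slide": [0,0,0],"grip": 0}])

```text
time: 20.9
ee_pos: [0.5196, 0.1507, 0.1194]
eef_rot: [0.524, 0.852, 0.0, 0.0]
ft_force: [-0.6, 4.0, 4.8]
width: 0.045
grip_force: 39.9
```

```bash
python3 st.py
```

```text
20.9 [0.5196 0.1507 0.1194] [-0.6   3.96  4.76] [ 1.045 -0.182 -0.028] yaw 116.76
```

Emit:
arm_command(steps=[{"rot": [0,0,1],"slide": [0,0,0],"grip": 0},{"rot": [0,0,1],"slide": [0,0,0],"grip": 0},{"rot": [0,0,1],"slide": [0,0,0],"grip": 0},{"rot": [0,0,0],"slide": [0,0,0],"grip": 0},{"rot": [0,0,0],"slide": [0,0,0],"grip": 0},{"rot": [0,0,0],"slide": [0,0,0],"grip": 0},{"rot": [0,0,0],"slide": [0,0,0],"grip": 0},{"rot": [0,0,0],"slide": [0,0,0],"grip": 0}])

```text
time: 21.9
ee_pos: [0.5196, 0.1505, 0.1194]
eef_rot: [0.502, 0.865, 0.0, 0.0]
ft_force: [-1.2, 3.2, 5.5]
width: 0.0451
grip_force: 39.8
```

```bash
python3 st.py
```

```text
21.9 [0.5196 0.1505 0.1194] [-1.18  3.16  5.5 ] [ 0.983 -0.11  -0.041] yaw 119.76
```

Emit:
arm_command(steps=[{"rot": [0,0,1],"slide": [0,0,0],"grip": 0},{"rot": [0,0,1],"slide": [0,0,0],"grip": 0},{"rot": [0,0,1],"slide": [0,0,0],"grip": 0},{"rot": [0,0,0],"slide": [0,0,0],"grip": 0},{"rot": [0,0,0],"slide": [0,0,0],"grip": 0},{"rot": [0,0,0],"slide": [0,0,0],"grip": 0},{"rot": [0,0,0],"slide": [0,0,0],"grip": 0},{"rot": [0,0,0],"slide": [0,0,0],"grip": 0}])

```text
time: 22.9
ee_pos: [0.5196, 0.1504, 0.1194]
eef_rot: [0.479, 0.878, 0.0, 0.0]
ft_force: [-1.2, 1.9, 6.8]
width: 0.0447
grip_force: 39.8
```

```bash
python3 st.py
```

```text
22.9 [0.5196 0.1504 0.1194] [-1.15  1.91  6.77] [ 0.984 -0.072 -0.109] yaw 122.75
```

Emit:
arm_command(steps=[{"rot": [0,0,1],"slide": [0,0,0],"grip": 0},{"rot": [0,0,1],"slide": [0,0,0],"grip": 0},{"rot": [0,0,0],"slide": [0,0,0],"grip": 0},{"rot": [0,0,0],"slide": [0,0,0],"grip": 0},{"rot": [0,0,0],"slide": [0,0,0],"grip": 0},{"rot": [0,0,0],"slide": [0,0,0],"grip": 0},{"rot": [0,0,0],"slide": [0,0,0],"grip": 0},{"rot": [0,0,0],"slide": [0,0,0],"grip": 0}])

```text
time: 23.9
ee_pos: [0.5196, 0.1504, 0.1194]
eef_rot: [0.464, 0.886, 0.0, 0.0]
ft_force: [0.2, 2.7, 6.0]
width: 0.0451
grip_force: 39.8
```

```bash
python3 st.py; python3 - <<'E'
from h import *
c=eyes.camera("side"); a=c["pixels"][205:270,200:280,::-1]; cv2.imwrite("pics/s3z.png",cv2.resize(a,None,fx=8,fy=8,interpolation=cv2.INTER_CUBIC))
E
```

```text
23.9 [0.5196 0.1504 0.1194] [0.23 2.66 5.99] [ 0.959 -0.061 -0.083] yaw 124.75
```

View pics/s3z.png

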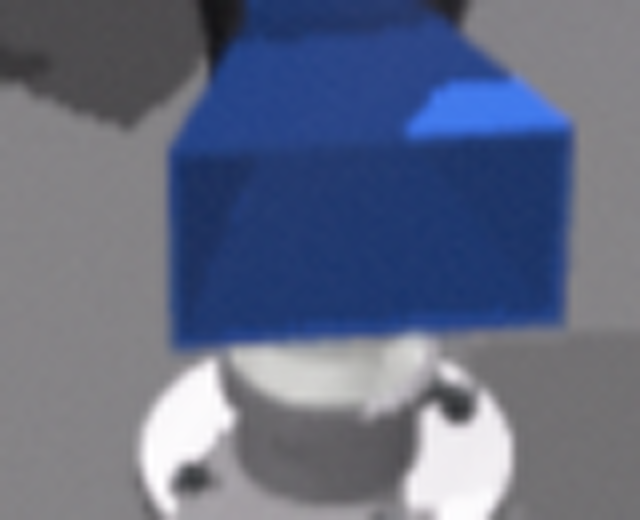

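The picture shows the bell flush on the collar, but the hood hides the button. I'll go on by feel.

Emit:
arm_command(steps=[{"rot": [0,0,1],"slide": [0,0,0],"grip": 0},{"rot": [0,0,1],"slide": [0,0,0],"grip": 0},{"rot": [0,0,1],"slide": [0,0,0],"grip": 0},{"rot": [0,0,0],"slide": [0,0,0],"grip": 0},{"rot": [0,0,0],"slide": [0,0,0],"grip": 0},{"rot": [0,0,0],"slide": [0,0,0],"grip": 0},{"rot": [0,0,0],"slide": [0,0,0],"grip": 0},{"rot": [0,0,0],"slide": [0,0,0],"grip": 0}])

```text
time: 24.95
ee_pos: [0.5195, 0.1504, 0.1194]
eef_rot: [0.44, 0.898, 0.0, 0.0]
ft_force: [-1.9, 3.3, 7.0]
width: 0.0445
grip_force: 39.8
```

```bash
python3 st.py
```

```text
24.95 [0.5195 0.1504 0.1194] [-1.93  3.34  7.  ] [ 0.938 -0.041 -0.08 ] yaw 127.75
```

Emit:
arm_command(steps=[{"rot": [0,0,1],"slide": [0,0,0],"grip": 0},{"rot": [0,0,1],"slide": [0,0,0],"grip": 0},{"rot": [0,0,0],"slide": [0,0,0],"grip": 0},{"rot": [0,0,0],"slide": [0,0,0],"grip": 0},{"rot": [0,0,0],"slide": [0,0,0],"grip": 0},{"rot": [0,0,0],"slide": [0,0,0],"grip": 0},{"rot": [0,0,0],"slide": [0,0,0],"grip": 0},{"rot": [0,0,0],"slide": [0,0,0],"grip": 0}])

```text
time: 25.95
ee_pos: [0.5195, 0.1504, 0.1194]
eef_rot: [0.425, 0.905, 0.0, 0.0]
ft_force: [-2.1, 2.7, 6.7]
width: 0.045
grip_force: 39.8
```

```bash
python3 st.py
```

```text
25.95 [0.5195 0.1504 0.1194] [-2.15  2.73  6.66] [ 0.927 -0.033 -0.163] yaw 129.75
```

Emit:
arm_command(steps=[{"rot": [0,0,1],"slide": [0,0,0],"grip": 0},{"rot": [0,0,0],"slide": [0,0,0],"grip": 0},{"rot": [0,0,0],"slide": [0,0,0],"grip": 0},{"rot": [0,0,0],"slide": [0,0,0],"grip": 0},{"rot": [0,0,0],"slide": [0,0,0],"grip": 0},{"rot": [0,0,0],"slide": [0,0,0],"grip": 0},{"rot": [0,0,0],"slide": [0,0,0],"grip": 0},{"rot": [0,0,0],"slide": [0,0,0],"grip": 0}])

```text
time: 26.95
ee_pos: [0.5195, 0.1504, 0.1194]
eef_rot: [0.417, 0.909, 0.0, 0.0]
ft_force: [-1.5, 2.8, 6.4]
width: 0.0452
grip_force: 39.8
```

```bash
python3 st.py
```

```text
26.95 [0.5195 0.1504 0.1194] [-1.49  2.8   6.44] [ 0.928  0.045 -0.161] yaw 130.74
```

Emit:
arm_command(steps=[{"rot": [0,0,1],"slide": [0,0,0],"grip": 0},{"rot": [0,0,0.5],"slide": [0,0,0],"grip": 0},{"rot": [0,0,0],"slide": [0,0,0],"grip": 0},{"rot": [0,0,0],"slide": [0,0,0],"grip": 0},{"rot": [0,0,0],"slide": [0,0,0],"grip": 0},{"rot": [0,0,0],"slide": [0,0,0],"grip": 0},{"rot": [0,0,0],"slide": [0,0,0],"grip": 0},{"rot": [0,0,0],"slide": [0,0,0],"grip": 0}])

```text
time: 27.95
ee_pos: [0.5195, 0.1504, 0.1194]
eef_rot: [0.405, 0.914, 0.0, 0.0]
ft_force: [-1.8, 3.0, 6.7]
width: 0.0448
grip_force: 39.8
```

```bash
python3 st.py;python3 st.py
```

```text
27.95 [0.5195 0.1504 0.1194] [-1.75  3.02  6.73] [ 0.967 -0.008 -0.313] yaw 132.23
27.95 [0.5195 0.1504 0.1194] [-1.75  3.02  6.73] [ 0.967 -0.008 -0.313] yaw 132.23
```

The torque rose sharply to 0.31 N·m, so the button is out and blocking. I'll turn back to the middle of the play, then prove the lock.

Emit:
arm_command(steps=[{"rot": [0,0,-2],"slide": [0,0,0],"grip": 0},{"rot": [0,0,-2],"slide": [0,0,0],"grip": 0},{"rot": [0,0,-2],"slide": [0,0,0],"grip": 0},{"rot": [0,0,-2],"slide": [0,0,0],"grip": 0},{"rot": [0,0,-2],"slide": [0,0,0],"grip": 0},{"rot": [0,0,0],"slide": [0,0,0],"grip": 0},{"rot": [0,0,0],"slide": [0,0,0],"grip": 0},{"rot": [0,0,0],"slide": [0,0,0],"grip": 0}])

```text
time: 28.95
ee_pos: [0.5194, 0.1503, 0.1195]
eef_rot: [0.483, 0.876, -0.0, 0.0]
ft_force: [-2.3, 2.1, 7.4]
width: 0.0446
grip_force: 39.9
```

```bash
python3 st.py
```

```text
28.95 [0.5194 0.1503 0.1195] [-2.27  2.13  7.41] [0.907 0.183 0.002] yaw 122.26
```

Emit:
arm_command(steps=[{"rot": [0,0,0],"slide": [0,0,0.001],"grip": 0},{"rot": [0,0,0],"slide": [0,0,0.001],"grip": 0},{"rot": [0,0,0],"slide": [0,0,0.001],"grip": 0},{"rot": [0,0,0],"slide": [0,0,0],"grip": 0},{"rot": [0,0,0],"slide": [0,0,0],"grip": 0},{"rot": [0,0,0],"slide": [0,0,0],"grip": 0},{"rot": [0,0,0],"slide": [0,0,0],"grip": 0},{"rot": [0,0,0],"slide": [0,0,0],"grip": 0}])

```text
time: 29.95
ee_pos: [0.5192, 0.1502, 0.122]
eef_rot: [0.483, 0.876, -0.0, -0.0]
ft_force: [-1.8, 2.0, -2.7]
width: 0.0445
grip_force: 39.9
```

```bash
python3 st.py
```

```text
29.95 [0.5192 0.1502 0.122 ] [-1.81  2.02 -2.73] [ 0.447  0.468 -0.005] yaw 122.23
```

Emit:
arm_command(steps=[{"rot": [0,0,0],"slide": [0,0,0.0005],"grip": 0},{"rot": [0,0,0],"slide": [0,0,0],"grip": 0},{"rot": [0,0,0],"slide": [0,0,0],"grip": 0},{"rot": [0,0,0],"slide": [0,0,0],"grip": 0},{"rot": [0,0,0],"slide": [0,0,0],"grip": 0},{"rot": [0,0,0],"slide": [0,0,0],"grip": 0},{"rot": [0,0,0],"slide": [0,0,0],"grip": 0},{"rot": [0,0,0],"slide": [0,0,0],"grip": 0}])

```text
time: 30.95
ee_pos: [0.5192, 0.1503, 0.1225]
eef_rot: [0.483, 0.876, -0.0, -0.0]
ft_force: [-1.6, 0.3, -6.2]
width: 0.0444
grip_force: 39.9
```

```bash
python3 st.py
```

```text
30.95 [0.5192 0.1503 0.1225] [-1.6   0.33 -6.17] [0.292 0.62  0.021] yaw 122.23
```

Emit:
arm_command(steps=[{"rot": [0,0,0],"slide": [0,0,0.0005],"grip": 0},{"rot": [0,0,0],"slide": [0,0,0],"grip": 0},{"rot": [0,0,0],"slide": [0,0,0],"grip": 0},{"rot": [0,0,0],"slide": [0,0,0],"grip": 0},{"rot": [0,0,0],"slide": [0,0,0],"grip": 0},{"rot": [0,0,0],"slide": [0,0,0],"grip": 0},{"rot": [0,0,0],"slide": [0,0,0],"grip": 0},{"rot": [0,0,0],"slide": [0,0,0],"grip": 0}])

```text
time: 31.95
ee_pos: [0.5192, 0.1503, 0.1229]
eef_rot: [0.483, 0.876, -0.0, -0.0]
ft_force: [-1.9, 1.1, -11.2]
width: 0.0445
grip_force: 39.9
```

```bash
python3 st.py
```

```text
31.95 [0.5192 0.1503 0.1229] [ -1.93   1.12 -11.18] [0.255 0.573 0.012] yaw 122.24
```

Emit:
arm_command(steps=[{"rot": [0,0,0],"slide": [0,0,0.0005],"grip": 0},{"rot": [0,0,0],"slide": [0,0,0],"grip": 0},{"rot": [0,0,0],"slide": [0,0,0],"grip": 0},{"rot": [0,0,0],"slide": [0,0,0],"grip": 0},{"rot": [0,0,0],"slide": [0,0,0],"grip": 0},{"rot": [0,0,0],"slide": [0,0,0],"grip": 0},{"rot": [0,0,0],"slide": [0,0,0],"grip": 0},{"rot": [0,0,0],"slide": [0,0,0],"grip": 0}])

```text
time: 32.95
ee_pos: [0.5192, 0.1503, 0.1234]
eef_rot: [0.483, 0.876, -0.0, -0.0]
ft_force: [-1.8, 1.5, -18.6]
width: 0.0451
grip_force: 39.9
```

```bash
python3 st.py
```

```text
32.95 [0.5192 0.1503 0.1234] [ -1.79   1.45 -18.59] [ 0.239  0.622 -0.011] yaw 122.23
```

The lock holds at about 17 N. I'll lower it back onto the collar.

Emit:
arm_command(steps=[{"rot": [0,0,0],"slide": [0,0,-0.001],"grip": 0},{"rot": [0,0,0],"slide": [0,0,-0.001],"grip": 0},{"rot": [0,0,0],"slide": [0,0,-0.001],"grip": 0},{"rot": [0,0,0],"slide": [0,0,-0.001],"grip": 0},{"rot": [0,0,0],"slide": [0,0,-0.0003],"grip": 0},{"rot": [0,0,0],"slide": [0,0,0],"grip": 0},{"rot": [0,0,0],"slide": [0,0,0],"grip": 0},{"rot": [0,0,0],"slide": [0,0,0],"grip": 0}])

```text
time: 33.95
ee_pos: [0.5199, 0.1508, 0.121]
eef_rot: [0.483, 0.876, 0.0, 0.001]
ft_force: [-8.4, -0.6, 4.3]
width: 0.0452
grip_force: 39.9
```

```bash
python3 st.py
```

```text
33.95 [0.5199 0.1508 0.121 ] [-8.43 -0.63  4.25] [-0.265  2.304 -0.026] yaw 122.24
```

Emit:
arm_command(steps=[{"rot": [0,0,0],"slide": [0,0,0.0005],"grip": 0},{"rot": [0,0,0],"slide": [0,0,0],"grip": 0},{"rot": [0,0,0],"slide": [0,0,0],"grip": 0},{"rot": [0,0,0],"slide": [0,0,0],"grip": 0},{"rot": [0,0,0],"slide": [0,0,0],"grip": 0},{"rot": [0,0,0],"slide": [0,0,0],"grip": 0},{"rot": [0,0,0],"slide": [0,0,0],"grip": 0},{"rot": [0,0,0],"slide": [0,0,0],"grip": 0}])

```text
time: 34.95
ee_pos: [0.5198, 0.1508, 0.1211]
eef_rot: [0.483, 0.876, 0.0, 0.001]
ft_force: [-7.5, -0.9, -0.7]
width: 0.0448
grip_force: 39.9
```

```bash
python3 st.py
```

```text
34.95 [0.5198 0.1508 0.1211] [-7.53 -0.87 -0.67] [-0.045  1.827 -0.028] yaw 122.24
```

Emit:
arm_command(newtons=4, steps=[{"rot": [0,0,0],"slide": [0,0,0],"grip": 0},{"rot": [0,0,0],"slide": [0,0,0],"grip": 0},{"rot": [0,0,0],"slide": [0,0,0],"grip": 0},{"rot": [0,0,0],"slide": [0,0,0],"grip": 0},{"rot": [0,0,0],"slide": [0,0,0],"grip": 0},{"rot": [0,0,0],"slide": [0,0,0],"grip": 0},{"rot": [0,0,0],"slide": [0,0,0],"grip": 0},{"rot": [0,0,0],"slide": [0,0,0],"grip": 0}])

```text
time: 35.95
ee_pos: [0.5194, 0.1504, 0.1198]
eef_rot: [0.483, 0.876, 0.0, 0.0]
ft_force: [-0.9, 0.6, -1.0]
width: 0.0454
grip_force: 4.0
```

```bash
python3 st.py
```

```text
35.95 [0.5194 0.1504 0.1198] [-0.93  0.62 -1.01] [-0.002  0.035  0.027] yaw 122.24
```

Emit:
arm_command(newtons=6, steps=[{"rot": [0,0,0],"slide": [0,0,-0.0005],"grip": 0},{"rot": [0,0,0],"slide": [0,0,-0.0005],"grip": 0},{"rot": [0,0,0],"slide": [0,0,-0.0005],"grip": 0},{"rot": [0,0,0],"slide": [0,0,-0.0005],"grip": 0},{"rot": [0,0,0],"slide": [0,0,0],"grip": 0},{"rot": [0,0,0],"slide": [0,0,0],"grip": 0},{"rot": [0,0,0],"slide": [0,0,0],"grip": 0},{"rot": [0,0,0],"slide": [0,0,0],"grip": 0}])

```text
time: 36.95
ee_pos: [0.5193, 0.1503, 0.1183]
eef_rot: [0.483, 0.876, -0.0, 0.0]
ft_force: [-3.5, -1.2, 7.7]
width: 0.0448
grip_force: 6.0
```

```bash
python3 st.py
```

```text
36.95 [0.5193 0.1503 0.1183] [-3.46 -1.2   7.73] [-0.462  1.014  0.109] yaw 122.24
```

Emit:
arm_command(steps=[{"rot": [0,0,0],"slide": [0,0,0.0005],"grip": 0.56},{"rot": [0,0,0],"slide": [0,0,0],"grip": 0.6},{"rot": [0,0,0],"slide": [0,0,0],"grip": 0.8},{"rot": [0,0,0],"slide": [0,0,0],"grip": 1},{"rot": [0,0,0],"slide": [0,0,0],"grip": 1},{"rot": [0,0,0],"slide": [0,0,0],"grip": 1},{"rot": [0,0,0],"slide": [0,0,0],"grip": 1},{"rot": [0,0,0],"slide": [0,0,0],"grip": 1}])

```text
time: 37.95
ee_pos: [0.5194, 0.1503, 0.1183]
eef_rot: [0.483, 0.876, 0.0, 0.0]
ft_force: [-0.2, 0.7, 0.5]
width: 0.0865
grip_force: 0.0
```

```bash
python3 st.py; python3 - <<'E'
from h import *
c=eyes.camera("side"); t=eyes.camera("top"); a=c["pixels"][160:280,170:310,::-1]; cv2.imwrite("pics/s4z.png",cv2.resize(a,None,fx=4.9,fy=4.9,interpolation=cv2.INTER_CUBIC))
E
```

```text
37.95 [0.5194 0.1503 0.1183] [-0.15  0.71  0.46] [ 0.037 -0.114  0.031] yaw 122.24
```

View pics/s4z.png

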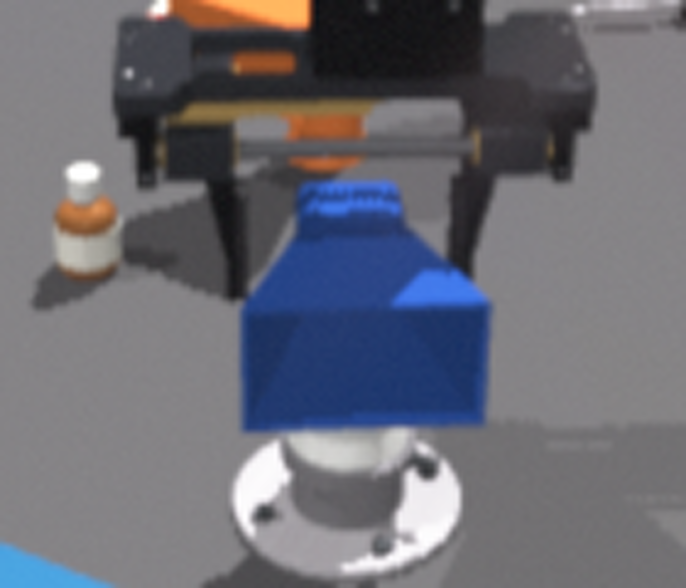

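The hood's lower edge is at the same pixel row (about 247) as when the nozzle was pressed onto the collar, so it is seated. The fingers are clear, so I'll withdraw straight up.

Emit:
arm_command(steps=[{"rot": [0,0,0],"slide": [0,0,0.005],"grip": 1},{"rot": [0,0,0],"slide": [0,0,0.01],"grip": 1},{"rot": [0,0,0],"slide": [0,0,0.02],"grip": 1},{"rot": [0,0,0],"slide": [0,0,0.03],"grip": 1},{"rot": [0,0,0],"slide": [0,0,0.03],"grip": 1},{"rot": [0,0,0],"slide": [0,0,0.03],"grip": 1},{"rot": [0,0,0],"slide": [0,0,0.02],"grip": 1},{"rot": [0,0,0],"slide": [0,0,0],"grip": 1}])

```text
time: 39.05
ee_pos: [0.5201, 0.1509, 0.2657]
eef_rot: [0.483, 0.876, 0.001, 0.001]
ft_force: [0.2, -0.2, 0.3]
width: 0.087
grip_force: 0.0
```

```bash
python3 - <<'E'
from h import *
for _ in range(6): c=eyes.camera("side")
h=cv2.cvtColor(c["pixels"],cv2.COLOR_RGB2HSV); m=((h[...,0]>105)&(h[...,0]<130)&(h[...,1]>120)).astype(float); k=np.zeros_like(m); k[180:262,205:285]=1; m*=k
for z in(.034,.037,.04,.043,.046): r=fit([c],[m],[.519,.150,np.radians(122)],z); print(z,r[0].round(4),round(r[1],1),m.sum())
E
python3 st.py
```

```text
0.034 [0.5246 0.139  2.1443] 71.1 2021.0
0.037 [0.5227 0.1422 2.1416] 74.1 2021.0
0.04 [0.5205 0.1465 2.142 ] 76.6 2021.0
0.043 [0.5185 0.1496 2.1363] 96.5 2021.0
0.046 [0.5174 0.1535 2.1472] 120.4 2021.0
39.35 [0.519  0.1502 0.2626] [0.28 0.2  0.09] [-0.051 -0.151 -0.031] yaw 122.24
```

```bash
python3 - <<'E'
from h import *
c=eyes.camera("side"); full=np.zeros_like(c["pixels"]); a=cv2.imread("pics/s3z.png")
full[205:270,200:280]=cv2.resize(a,(80,65),interpolation=cv2.INTER_AREA)[:,:,::-1]
for name,px,y in(("pressed",full,124.75),("now",c["pixels"],122.24)):
    h=cv2.cvtColor(np.ascontiguousarray(px),cv2.COLOR_RGB2HSV); m=((h[...,0]>105)&(h[...,0]<130)&(h[...,1]>120)).astype(float)
    k=np.zeros_like(m); k[218:262,205:285]=1
    f=lambda p:np.abs(sil(c,[p[1],p[2],np.radians(y)],p[0])-m)[k>0].sum()
    for xy in((.5194,.1503),): 
        g=np.arange(.036,.048,.0005); v=[f([z,*xy]) for z in g]; print(name,g[int(np.argmin(v))],round(min(v),1))
E
```

```text
pressed 0.044000000000000004 66.7
now 0.043500000000000004 64.5
```

The nozzle sits at the same height as when it was pressed on the collar (43.5 mm now, 44.0 mm then, by the same measurement). I'm handing it in.

```bash
python3 -c "
from bench import order; print(order.close_job())"
```

```text
the job is handed in; nothing more can be done
None
```

The nozzle is fitted on the port and seated on the collar; the button latched (turning blocked at 0.31 N·m), the lock held a pull of about 17 N, the gripper let go, and the job is handed in, though no verdict came back and the button itself was hidden from the cameras.

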